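# Uncouple a spray nozzle and park it

## Task

Take the spray nozzle off the steel water outlet: gently push the outlet's sprung ring straight down until the nozzle pops up, then draw the nozzle straight out so that the ring's sleeve springs all the way back up, and stand the nozzle upright on the bottom of the well in the round white stand. Do not force or strain the coupling or the stand, and leave the other things where they are.

Things in the scene. Friction and masses are not known exactly. Their poses are not given: they have to be found in the camera images.
- outlet: Fixed steel water outlet with an upright quick coupling; origin under the centre of its 96 x 96 x 30 mm base, z up. On the axis a tube, 31 mm outside, 25 mm bore; around it a sprung sleeve, 44 mm outside, carrying a grey press ring: 60 mm outside, 34 mm bore, flat top. Pushing on the outlet with over 25 N, at the sleeve's stop or elsewhere, strains it
- outlet_mouth (a point): Centre of the tube's mouth, on the axis 100 mm above the outlet's origin. The press ring is screwed up or down on the sleeve: its top lies anywhere from 4 mm below to 16 mm above this point (it differs every time and is not reported: feel for it; it does not shift on the sleeve when pushed)
- sleeve (a joint): Sleeve travel in m: 0 up, 0.010 down at its solid stop. Pushing the ring straight down anywhere on it takes 4 N at first, 6 N at the stop. Four balls in the bore free the nozzle only past about 8.5 mm; an ejector then lifts it 6 mm. Let go, the balls ride on the raised nozzle and keep the sleeve about 8 mm down (later 6 mm) until it is out
- nozzle: Rigid round spray nozzle, about 0.14 kg, 82 mm long, standing nipple down in the outlet; origin at the centre of the lower end, z up its axis. From there: nipple 20 mm diameter to 19 mm, bead 22 mm to 29 mm, neck 12 mm to 44 mm, black grip 24 mm to 72 mm, cone to 14 mm diameter at 82 mm. Locked, its origin is 58 mm above the outlet's; popped up, 64 mm
- nozzle_grip (a point): Middle of the nozzle's black grip, on its axis, 58 mm above its lower end. Popped up, the nozzle takes some 3 to 10 N to draw straight up, and is free of the balls once raised 30 mm more. Pulling hard while it is still locked, or over 25 N between nozzle and outlet, strains the coupling
- stand: Fixed white plastic parking stand; origin under its centre, z up. Foot of 80 mm diameter and 10 mm height, on it a round cup of 42 mm outside diameter, rim 40 mm above the origin, with a round well of 26 mm diameter whose floor is 6 mm above the origin. Parked, the nozzle's grip starts 10 mm above the rim. Pushing on it with over 25 N strains it
- pill_tin: Bystander: round stainless steel tin, 70 mm diameter, 24 mm high, loose; origin under its centre
- clothespin: Bystander: purple clothespin lying flat, 72 mm long; origin under its centre
- soap_dish: Bystander: white dish with soap, 85 x 120 x 34 mm; origin under its centre
- soap_bottle: Bystander: clear bottle, 60 mm diameter, 150 mm high; origin under its centre
- tumbler: Bystander: white tumbler, 72 mm diameter, 95 mm high; origin under its centre
- hanger: Bystander: wooden hanger lying flat at the far edge, 400 mm wide; origin at the middle of its bar
- basket: Bystander, fixed: two-tier white basket, 200 x 270 x 176 mm, four clothespins on its edge up to 201 mm high; origin under its centre
- sewing_box: Bystander, fixed: latched sewing box, 160 x 244 mm, handle up to 105 mm high; origin under its centre
Things that resemble listed ones, but are neither listed nor needed, are in the scene too. What is shaped like the stand but blue is not meant. Of the things that look like the nozzle, the smaller one is meant.

How it is judged (in metres and radians):
On the way, in this order (a step that is already met when the one before it is completed fails the run):
1. the ring is pushed down and the nozzle has popped up (value of joint sleeve above 0.006 m and z of nozzle in the frame of outlet above 0.062 m), for 0.1 s.
2. the nozzle is out of the outlet and the sleeve has sprung back up (value of joint sleeve below 0.0015 m and z of nozzle in the frame of outlet above 0.088 m), for 0.1 s.
At the end, for the whole second after the job is handed in: The nozzle stands in the stand's well, nipple down: its lower end within 6 mm of the well's axis and within 3 mm of the well's floor, leaning less than 0.15 rad, at rest; the outlet's sleeve is back up within 1.5 mm (horizontal distance between nozzle and stand below 0.006 m and z of nozzle in the frame of stand between 0.003 and 0.009 m and angle between nozzle's own z axis and vertical below 0.15 rad and linear speed of nozzle below 0.02 m/s and value of joint sleeve below 0.0015 m); the robot touches nothing.
It fails at once if the outlet is pushed or squeezed by the robot with more than 25 N (contact force between any of the fingers, the arm and outlet above 25 N).
It fails at once if the nozzle is forced against the outlet with more than 25 N (contact force between nozzle and outlet above 25 N).
It fails at once if the stand is pushed with more than 25 N (contact force between any of nozzle, the fingers and stand above 25 N).
It fails at once if a loose bystander is moved by more than 15 mm (distance of any of pill_tin, clothespin, soap_dish, soap_bottle, tumbler, hanger from where it was at the start of the episode above 0.015 m).
It fails at once if the basket or the sewing box is bumped with more than 10 N (contact force between any of the arm, the fingers, nozzle and basket above 10 N or contact force between any of the arm, the fingers, nozzle and sewing_box above 10 N).
It also fails if it takes over 46 s, if anything falls off the work surface, if the arm or the gripper's body presses on something with over 40 N, if the wrist force passes 120 N, or if a joint passes its speed limit or range.

## Robot

A 6-joint arm with a two-finger parallel gripper is mounted at the origin on the work surface. World frame = base frame: x ahead of the robot, y to its left, z up, the work surface at z = 0. Lengths are in m, angles in degrees, forces in N, time in s.
With the tool pointing down it reaches from about 0.35 to 0.875 m from the base axis. Payload 4.2 kg.
Tool frame: the origin (TCP) lies midway between the tips of the shut fingers; the grasp point (between the pads) lies 19 mm behind it; z points along the fingers, y is the line along which they close (so a half turn about z gives the same grasp; the last joint's range is limited). The gripper opens to 85 mm and grips with 20 to 120 N. Pads are 22 mm wide; open, the fingers measure 114 mm over their backs; the gripper's body (76 mm by 85 mm) begins 54 mm behind the grasp point. The pads swing forward as they close: fully open they stand 13 mm farther back than shut.
Start: joints at [-54.74, 22.042, 0.453, 0, -68.411, -14.817], TCP at [0.218, -0.586, 0.231] pointing down, gripper open.
Joint ranges: [-179.83, 179.83], [-69.29, 118.12], [-61.27, 80.66], [-181.25, 117.63], [-171.15, -9.14], [-177.46, 177.46]. Speed limits (degrees/s): [159.86, 159.86, 180, 180, 180, 180].

## Interface

Orientations are given as [roll, pitch, yaw] about the fixed x, y, z axes, in that order (R = Rz(yaw) Ry(pitch) Rx(roll)).
In Python, from workcell import * gives the robot as it stands. The module is installed in compiled form; this text tells all that it offers.
- The arm moves only by the shell command python3 -m inch 'ROWS' [OPENING] [FORCE]. ROWS is a JSON list of rows, 1 to 12 of them, each an object with the fields d (a list: dx, dy, dz in cm), rot (a list: a rotation vector rx, ry, rz in units of 5 degrees); a field left out counts as zero; each row is the pose to reach, as a shift and turn from the pose commanded when the command began, along the tool's axes at that moment; what a row does not reach only later rows make up. A row lasts 1/8 s, in which the tool goes at most 0.0625 m and 10.7 degrees, less where a joint would pass 70% of its speed; a pose out of reach is approached as far as the arm can. OPENING is the finger opening in m, set as the command begins (- or left out keeps the last). The fingers move at their own pace and stop on an object; FORCE is the grip in N (left out, the last holds). Time passes only in rows, so rows that do not move let the fingers close. It prints the time, the measured TCP pose, the force, the opening and the grip force at its end. Input that does not fit is refused with a message, and nothing moves.
- read_state(): the state, without advancing time (a new reading comes with each control period).
- get_image(name): name is "scene" or "side" or "wrist"; returns a dict with "frame" (400x640x3 uint8, red, green, blue), "depth" (400x640 float32, m along the optical axis (not along the pixel's ray), 0 where there is no reading), "intrinsics" (3x3 intrinsics, pixels), "D" ([k1, k2, p1, p2, k3] as OpenCV has them; the pictures are not rectified), "rvec" (rotation vector, rad) and "tvec" (3), from world to camera coordinates, as OpenCV has them. Camera axes: x right, y down, z forward; pixel columns grow to the right and rows downward; lengths in m; the calibration is good to about 2 mm. A picture is of the moment at which its call begins.
- sign_off(): hands the job in; it is judged then, once.
Trained networks look in the newest picture that a camera, given by its name, has taken for a name from the list of things; names that differ only in an ending like _2 or _b are one class to them, and where a whole thing is asked for, a point or a joint stands for the part that bears it (a point fixed in the world has none). Each returns a list of dicts, best first, with "score" (0 to 1); they miss things now and then, are a little off and sometimes report something else, mostly with a low value. They report only what shows in the picture. A call takes as long as a camera call. They do not tell look-alikes from the thing itself.
- find_in(camera, thing): "location" ([x, y, z] in m, in world coordinates, good to about 4 mm: the middle of the surface that is visible of it).
The state is a dict: "clock": time; "qpos": joint angles; "dq": joint speeds; "joint_efforts": joint torques, N m; "ee_pos": TCP position; "ee_rot": TCP orientation; "ft_force": force on the tool from outside, world axes, zero at the start; "ft_torque": the same for the moment, N m; "gripper_width": finger opening in m; "gripper_force": force on a finger pad.
Only numpy, scipy, OpenCV 4.12 (cv2) and the standard library are available. Lean on these libraries where they do the work, as an engineer would, in place of code of your own. Each camera call takes 0.05 s, during which the arm holds its last target. There are 200 camera calls.

## Working session

There is one attempt and no reset: what is moved stays moved. The work goes in short steps, Python scripts to look and compute and a shell command to move; the robot and the scene stay as the last step left them, time stands still between calls to the robot, and variables do not carry over. Pictures are saved under pics/ and viewed, at most 10 in all, crops included, and the job is handed in when it is done.

```bash
mkdir -p pics; cat > h.py <<'E'
from workcell import *
import numpy as np, cv2
def save(im,name,crop=None,s=1):
    f=im["frame"]
    if crop: x0,y0,x1,y1=crop; f=f[y0:y1,x0:x1]
    f=cv2.resize(f,None,fx=s,fy=s,interpolation=cv2.INTER_CUBIC)
    cv2.imwrite("pics/"+name+".png",f[:,:,::-1])
def cloud(im):
    d=im["depth"];K=im["intrinsics"];h,w=d.shape
    u,v=np.meshgrid(np.arange(w),np.arange(h))
    p=cv2.undistortPoints(np.stack([u,v],-1).reshape(-1,1,2).astype(float),np.array(K),np.array(im["D"])).reshape(h,w,2)
    c=np.dstack([p*d[...,None],d]); R=cv2.Rodrigues(np.array(im["rvec"],float))[0]
    return (c-np.array(im["tvec"]).reshape(3))@R
def proj(im,P):
    return cv2.projectPoints(np.array(P,float).reshape(-1,1,3),np.array(im["rvec"],float),np.array(im["tvec"],float),np.array(im["intrinsics"]),np.array(im["D"]))[0].reshape(-1,2)
E
python3 - <<'E'
from h import *
a=get_image("scene");b=get_image("side")
save(a,"scene1");save(b,"side1")
for c,im in(("scene",a),("side",b)):
  for t in("outlet","nozzle","stand"):
    for r in find_in(c,t): print(c,t,round(r["score"],2),np.round(r["location"],3),proj(im,r["location"]).round())
s=read_state();print(s["clock"],s["ee_rot"],s["ee_pos"],s["gripper_width"])
E
```

```text
scene outlet 0.82 [0.539 0.188 0.028] [[386. 219.]]
scene outlet 0.73 [0.53  0.186 0.123] [[389. 197.]]
scene nozzle 0.53 [0.529 0.185 0.125] [[389. 197.]]
scene nozzle 0.46 [0.526 0.301 0.074] [[422. 215.]]
scene stand 0.71 [ 0.597 -0.269  0.008] [[256. 202.]]
scene stand 0.68 [ 0.548 -0.132  0.008] [[297. 202.]]
scene stand 0.58 [ 0.421 -0.099  0.009] [[318. 180.]]
side outlet 0.79 [0.509 0.199 0.03 ] [[329. 270.]]
side nozzle 0.56 [0.516 0.305 0.078] [[318. 292.]]
side nozzle 0.42 [0.512 0.19  0.13 ] [[330. 242.]]
side stand 0.76 [ 0.399 -0.087  0.013] [[384. 207.]]
side stand 0.76 [ 0.58  -0.266  0.007] [[337. 165.]]
side stand 0.61 [ 0.536 -0.124  0.007] [[342. 194.]]
0.4 [ 1.79983641e+02 -6.13173032e-04 -1.59558581e+02] [ 0.21829642 -0.58554585  0.23117741] 0.08580482351909263
```

View pics/scene1.png

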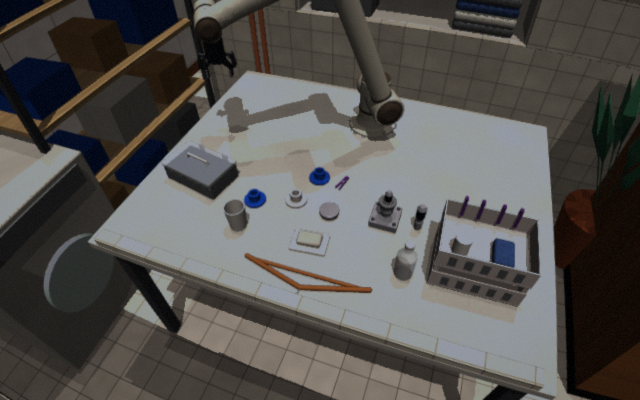

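View pics/side1.png

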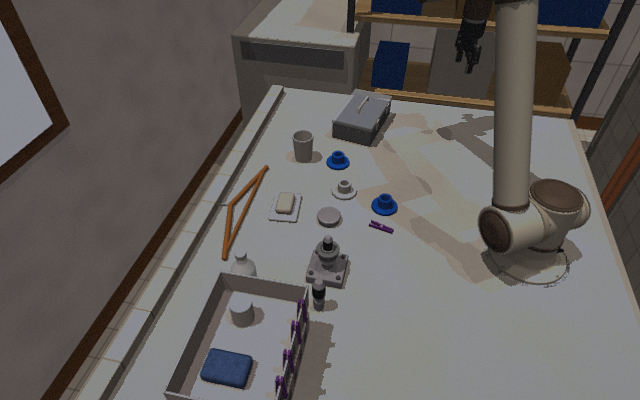

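The scene picture shows the outlet with a nozzle in it at (387,205) and a second, free-standing nozzle at (420,216). There is one white stand at (296,198) and two blue ones at (255,198) and (319,176). The nozzle in the outlet and the white stand fit the description. I'll check the nozzle sizes in an enlarged crop.

```bash
python3 - <<'E'
from h import *
a=get_image("scene");b=get_image("side")
f=np.hstack([cv2.resize(a["frame"][170:250,280:440],(640,320)) ,cv2.resize(b["frame"][170:320,300:400],(213,320))])[:, :]
cv2.imwrite("pics/crop1.png",cv2.resize(f[:,:,::-1],(800,300)))
for n,im in(("scene",a),("side",b)):
  P=cloud(im).reshape(-1,3)[im["depth"].ravel()>0]
  for nm,(x,y) in dict(outlet=(.52,.19),lookalike=(.52,.302),stand=(.54,-.128)).items():
    Q=P[np.hypot(P[:,0]-x,P[:,1]-y)<.055]
    for lo,hi in((.005,.014),(.022,.034),(.034,.045),(.06,.08),(.08,.094),(.094,.12),(.12,.15)):
      q=Q[(Q[:,2]>lo)&(Q[:,2]<hi)]
      if len(q)>3: print(n,nm,lo,hi,len(q),q.min(0).round(3),q.max(0).round(3),q.mean(0).round(4))
E
```

```text
scene outlet 0.005 0.014 28 [0.516 0.167 0.005] [0.572 0.231 0.013] [0.5667 0.1946 0.0104]
scene outlet 0.022 0.034 399 [0.476 0.136 0.023] [0.572 0.231 0.034] [0.5325 0.1883 0.0291]
scene outlet 0.034 0.045 37 [0.483 0.145 0.034] [0.564 0.223 0.044] [0.5309 0.1946 0.0375]
scene outlet 0.06 0.08 45 [0.51  0.163 0.061] [0.548 0.205 0.08 ] [0.5397 0.1853 0.0709]
scene outlet 0.08 0.094 36 [0.512 0.159 0.081] [0.552 0.21  0.094] [0.5369 0.1858 0.0893]
scene outlet 0.094 0.12 162 [0.494 0.153 0.094] [0.552 0.212 0.12 ] [0.5288 0.1827 0.1   ]
scene outlet 0.12 0.15 53 [0.514 0.171 0.121] [0.536 0.194 0.142] [0.527  0.1835 0.1321]
scene lookalike 0.005 0.014 24 [0.474 0.258 0.005] [0.555 0.346 0.013] [0.5245 0.303  0.0078]
scene lookalike 0.022 0.034 13 [0.521 0.285 0.022] [0.533 0.308 0.033] [0.5285 0.2978 0.0288]
scene lookalike 0.034 0.045 39 [0.509 0.282 0.034] [0.534 0.309 0.044] [0.5238 0.2951 0.0393]
scene lookalike 0.06 0.08 40 [0.521 0.28  0.06 ] [0.536 0.312 0.08 ] [0.5294 0.2956 0.0703]
scene lookalike 0.08 0.094 29 [0.515 0.28  0.08 ] [0.538 0.312 0.094] [0.5305 0.2957 0.0887]

[... 1167 characters left out ...]
 0.31  0.034] [0.5135 0.3056 0.0285]
side lookalike 0.034 0.045 64 [0.502 0.287 0.034] [0.53  0.31  0.045] [0.5145 0.3019 0.0397]
side lookalike 0.06 0.08 65 [0.5   0.293 0.06 ] [0.531 0.312 0.08 ] [0.5139 0.3062 0.0702]
side lookalike 0.08 0.094 50 [0.5   0.293 0.08 ] [0.531 0.311 0.094] [0.5133 0.3057 0.0867]
side lookalike 0.094 0.12 135 [0.5   0.284 0.095] [0.531 0.311 0.113] [0.5151 0.3003 0.105 ]
side stand 0.005 0.014 210 [ 0.494 -0.177  0.005] [ 0.594 -0.079  0.014] [ 0.5332 -0.1265  0.0106]
side stand 0.022 0.034 58 [ 0.513 -0.157  0.022] [ 0.552 -0.118  0.034] [ 0.532  -0.1329  0.0286]
side stand 0.034 0.045 86 [ 0.514 -0.16   0.034] [ 0.553 -0.117  0.045] [ 0.5342 -0.1377  0.04  ]
```

View pics/crop1.png

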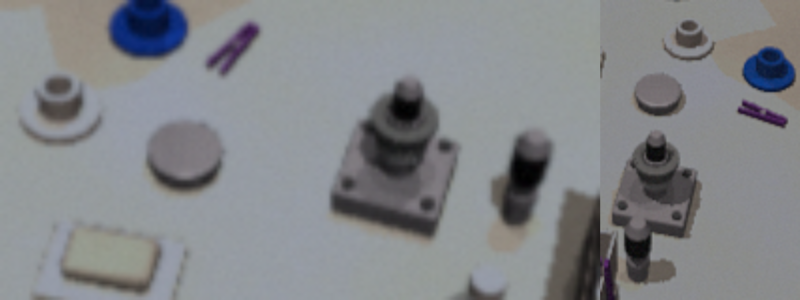

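The crop shows that the free nozzle (31 mm across, 111 mm tall) is the bigger one. The one in the outlet, 23 mm across with its top at 0.142, is the one meant. Only the stand at (296,198) is white. The axes come out at outlet ≈ (0.521, 0.183) and stand ≈ (0.536, -0.139). Next I'll hover over the outlet.

Units first: shifts go in cm and turns go in units of 5 degrees. So -0.42 m is -42, 0.501 m is 50.1.

```bash
python3 -m inch '[{"d": [-2,2.2,0]},{"d": [-6,6.7,0]},{"d": [-10,11.1,0]},{"d": [-14,15.6,0]},{"d": [-18,20,0]},{"d": [-22,24.5,0]},{"d": [-26,28.9,0]},{"d": [-30,33.4,0]},{"d": [-34,37.8,0]},{"d": [-38,42.3,0]},{"d": [-42,46.7,0]},{"d": [-45,50.1,0]}]' 0.06; python3 -m inch '[{"d": [-4,4.4,0]},{"d": [-8,8.9,0]},{"d": [-10,11.1,0]},{"d": [-10.25,11.38,0]},{"d": [-10.25,11.38,0]},{"d": [-10.25,11.38,0]}]'
python3 - <<'E'
from h import *
w=get_image("wrist");save(w,"wrist1")
s=read_state();print(s["clock"],s["ee_rot"],s["ee_pos"],s["gripper_width"],s["ft_force"])
print(proj(w,[[.521,.183,.14],[.521,.183,.1]]))
P=cloud(w).reshape(-1,3)[w["depth"].ravel()>0]
Q=P[np.hypot(P[:,0]-.521,P[:,1]-.183)<.04]
for lo,hi in((.09,.12),(.135,.15)):
  q=Q[(Q[:,2]>lo)&(Q[:,2]<hi)]
  if len(q): print(len(q),q.min(0).round(4),q.max(0).round(4),np.median(q,0).round(4))
E
```

```text
clock: 2.0
ee_pos: [0.4656, 0.0434, 0.2317]
ee_rot: [-180.0, 0.1, -159.5]
ft_force: [0.6, -0.5, -0.0]
gripper_width: 0.0601
gripper_force: 0.0
clock: 2.75
ee_pos: [0.5209, 0.1823, 0.2316]
ee_rot: [180.0, 0.0, -159.6]
ft_force: [0.1, 0.2, 0.6]
gripper_width: 0.0598
gripper_force: 0.0
2.8 [ 1.79996222e+02  1.22925345e-02 -1.59626249e+02] [0.52095895 0.18234199 0.2316578 ] 0.06011742027622527 [ 0.07207741 -0.43185042  0.25103788]
[[324.1239339  198.94135282]
 [324.06194018 185.40734692]]
2830 [0.491  0.1541 0.0901] [0.5503 0.2139 0.1197] [0.514  0.1803 0.0985]
522 [0.5107 0.1735 0.135 ] [0.5301 0.1934 0.1428] [0.5194 0.1833 0.1402]
```

View pics/wrist1.png

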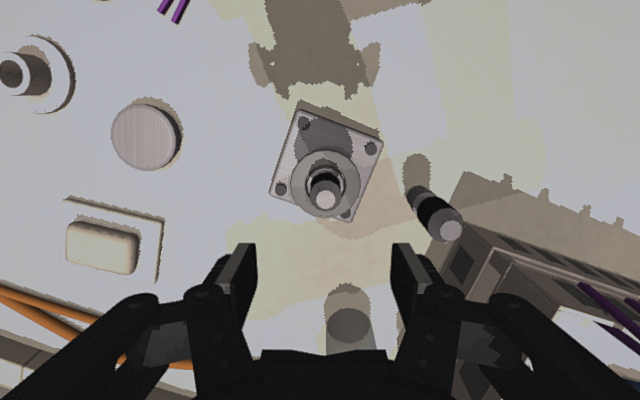

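The wrist picture shows the nozzle tip at (324,198), inside the grey ring centred at about (323,185). The ring is at (0.5207, 0.184) with its top near z = 0.0985. I'll go down straddling the nozzle with the fingers open 40 mm.

In the tool's units: -0.0005 m is -0.05, 0.126 m is 12.6.

```bash
python3 -m inch '[{"d": [-0.05,0.14,2]},{"d": [-0.05,0.14,6]},{"d": [-0.05,0.14,10]},{"d": [-0.05,0.14,12]},{"d": [-0.05,0.14,12.6]},{"d": [-0.05,0.14,12.6]}]' 0.040; python3 -m inch '[{"d": [0,0,0.1]},{"d": [0,0,0.2]},{"d": [0,0,0.3]},{"d": [0,0,0.3]}]'; python3 -m inch '[{"d": [0,0,0.1]},{"d": [0,0,0.2]},{"d": [0,0,0.2]}]'
```

```text
clock: 3.55
ee_pos: [0.5216, 0.1847, 0.1059]
ee_rot: [-180.0, 0.0, -159.6]
ft_force: [0.2, 0.0, -0.1]
gripper_width: 0.0397
gripper_force: 0.0
clock: 4.05
ee_pos: [0.5213, 0.185, 0.1024]
ee_rot: [180.0, 0.0, -159.6]
ft_force: [0.6, 0.3, 0.6]
gripper_width: 0.0402
gripper_force: 0.0
clock: 4.42
ee_pos: [0.5212, 0.1849, 0.1001]
ee_rot: [-180.0, -0.0, -159.6]
ft_force: [-0.2, -0.0, 0.8]
gripper_width: 0.04
gripper_force: 0.0
```

```bash
for i in 1; do python3 -m inch '[{"d": [0,0,0.1]},{"d": [0,0,0.2]},{"d": [0,0,0.2]}]' | grep -E 'pos|force'; python3 -m inch '[{"d": [0,0,0.1]},{"d": [0,0,0.2]},{"d": [0,0,0.2]}]'| grep -E 'pos|force'; python3 -m inch '[{"d": [0,0,0.1]},{"d": [0,0,0.2]},{"d": [0,0,0.2]}]'| grep -E 'pos|force'; done
```

```text
ee_pos: [0.5212, 0.1849, 0.0982]
ft_force: [-0.2, 0.7, -0.5]
gripper_force: 0.0
ee_pos: [0.5214, 0.185, 0.0966]
ft_force: [-0.5, -0.4, 0.7]
gripper_force: 1.0
ee_pos: [0.5214, 0.185, 0.0944]
ft_force: [0.1, 0.3, 3.6]
gripper_force: 1.8
```

In the tool's units: 0.0055 m is 0.55, 0.0045 m is 0.45.

```bash
python3 -m inch '[{"d": [0,0,0.15]},{"d": [0,0,0.3]},{"d": [0,0,0.45]},{"d": [0,0,0.55]},{"d": [0,0,0.55]}]' | grep -E 'pos|force';  python3 -m inch '[{"d": [0,0,0.05]},{"d": [0,0,0.1]},{"d": [0,0,0.1]}]' | grep -E 'pos|force'; python3 -m inch '[{"d": [0,0,0.05]},{"d": [0,0,0.1]},{"d": [0,0,0.1]}]' | grep -E 'pos|force'
```

```text
ee_pos: [0.5214, 0.185, 0.0887]
ft_force: [-1.1, 0.9, 4.3]
gripper_force: 1.9
ee_pos: [0.5213, 0.185, 0.0879]
ft_force: [-0.6, -1.2, 4.0]
gripper_force: 2.3
ee_pos: [0.5214, 0.185, 0.0868]
ft_force: [-0.1, -0.4, 5.6]
gripper_force: 2.4
```

```bash
cat > top.py <<'E'
from h import *
for n in("scene","side"):
  im=get_image(n);P=cloud(im).reshape(-1,3)[im["depth"].ravel()>0]
  q=P[(np.hypot(P[:,0]-.521,P[:,1]-.184)<.008)&(P[:,2]>.11)&(P[:,2]<.16)]
  print(n,len(q),len(q) and np.sort(q[:,2])[-8:].round(4))
E
python3 -m inch '[{"d": [0,0,0.05]},{"d": [0,0,0.05]},{"d": [0,0,0.05]}]' | grep -E 'pos|force'; python3 top.py; python3 -c "
from h import *
save(get_image('side'),'side2',(280,200,380,300),6)"
```

```text
ee_pos: [0.5214, 0.185, 0.0866]
ft_force: [-0.2, 0.0, 5.4]
gripper_force: 2.9
scene 13 [0.1428 0.1434 0.1446 0.1447 0.1448 0.1462 0.1469 0.1486]
side 1 [0.1417]
```

View pics/side2.png

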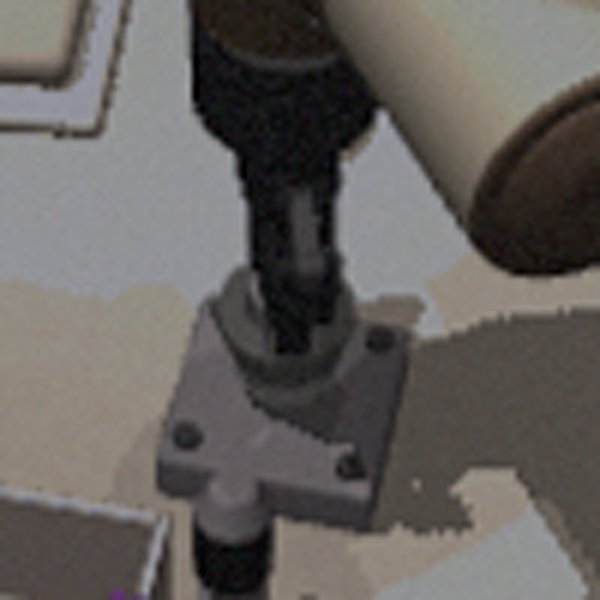

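The side crop shows the fingers on the ring at about (290,340), and they hide the nozzle. Scene depth suggests it has popped up (top about 0.147 against 0.142 before). I'll ease the ring down to its stop.

In the tool's units: 0.0005 m is 0.05.

```bash
python3 -m inch '[{"d": [0,0,0.05]},{"d": [0,0,0.05]}]' | grep -E 'pos|force'; python3 -m inch '[{"d": [0,0,0.05]},{"d": [0,0,0.05]}]' | grep -E 'pos|force'; python3 -m inch '[{"d": [0,0,0.04]},{"d": [0,0,0.04]}]' | grep -E 'pos|force';python3 top.py
```

```text
ee_pos: [0.5214, 0.185, 0.0865]
ft_force: [-1.2, -0.3, 9.2]
gripper_force: 4.2
ee_pos: [0.5215, 0.185, 0.0865]
ft_force: [-3.5, -0.4, 10.8]
gripper_force: 5.4
ee_pos: [0.5215, 0.185, 0.0865]
ft_force: [-2.7, -1.3, 13.1]
gripper_force: 6.4
scene 12 [0.1438 0.1452 0.1463 0.1468 0.1468 0.1469 0.1473 0.148 ]
side 1 [0.1445]
```

The ring is at its stop (13 N) and the nozzle has popped up. I'll release the ring, rise to grip height, and close gently.

In the tool's units: -0.0012 m is -0.12, 0.0012 m is 0.12.

```bash
python3 -m inch '[{"d": [0,0,-0.4]},{"d": [0.06,-0.06,-1]},{"d": [0.12,-0.12,-1.6]},{"d": [0.12,-0.12,-1.78]},{"d": [0.12,-0.12,-1.78]},{"d": [0.12,-0.12,-1.78]}]'; python3 top.py; python3 -m inch '[{},{},{},{},{},{}]' 0.015 30
```

```text
clock: 9.05
ee_pos: [0.5204, 0.1833, 0.1024]
ee_rot: [-180.0, -0.0, -159.6]
ft_force: [-0.8, -0.4, 0.3]
gripper_width: 0.0402
gripper_force: 0.0
scene 18 [0.1454 0.1455 0.1458 0.1458 0.1462 0.1463 0.1463 0.1476]
side 0 0
clock: 9.9
ee_pos: [0.5205, 0.1834, 0.1026]
ee_rot: [180.0, -0.0, -159.6]
ft_force: [-0.1, 0.6, -2.4]
gripper_width: 0.0233
gripper_force: 29.4
```

```bash
python3 -m inch '[{"d": [0,0,-0.2]},{"d": [0,0,-0.5]},{"d": [0,0,-0.8]},{"d": [0,0,-1.1]},{"d": [0,0,-1.4]}]' - 40; python3 -m inch '[{"d": [0,0,-0.4]},{"d": [0,0,-0.8]},{"d": [0,0,-1.2]},{"d": [0,0,-1.6]},{"d": [0,0,-2]},{"d": [0,0,-2.5]},{"d": [0,0,-3.5]},{"d": [0,0,-5]},{"d": [0,0,-6.5]},{"d": [0,0,-7]},{"d": [0,0,-7]}]'
python3 - <<'E'
from h import *
im=get_image("side");save(im,"side3",(270,130,400,300),4.5 and 3)
for n in("scene","side"):
  P=cloud(get_image(n)).reshape(-1,3);q=P[(np.hypot(P[:,0]-.521,P[:,1]-.184)<.033)&(P[:,2]>.08)&(P[:,2]<.115)]
  r=np.hypot(q[:,0]-.5207,q[:,1]-.184); print(n,len(q),np.median(q[(r>.016)&(r<.028)],0),q.max(0),q.min(0))
E
```

```text
clock: 10.52
ee_pos: [0.5203, 0.1833, 0.1168]
ee_rot: [180.0, -0.0, -159.6]
ft_force: [0.5, 2.5, -6.1]
gripper_width: 0.0232
gripper_force: 39.6
clock: 11.9
ee_pos: [0.5206, 0.1835, 0.1872]
ee_rot: [180.0, 0.1, -159.6]
ft_force: [-0.3, -0.4, -1.0]
gripper_width: 0.0229
gripper_force: 40.0
scene 220 [0.52635498 0.18495356 0.09701655] [0.55330113 0.21170659 0.10579878] [0.49123057 0.15315503 0.08013909]
side 384 [0.51973384 0.19241639 0.09911211] [0.54909502 0.21396396 0.10477888] [0.48894313 0.15314716 0.08001337]
```

View pics/side3.png

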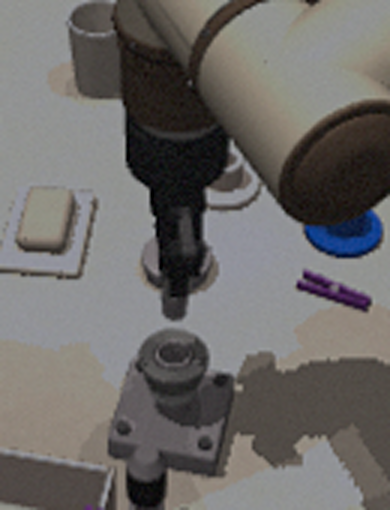

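The side crop shows the nozzle hanging free of the outlet, tip at about (174,310), and the ring back up (top about 0.098 again). I'll carry it towards the white stand, stopping a little short so the wrist camera can see the stand.

```bash
python3 -m inch '[{"d": [0.7,-2.2,0]},{"d": [1.8,-5.6,0]},{"d": [3,-9.4,0]},{"d": [4.2,-13.2,0]},{"d": [5.4,-16.9,0]},{"d": [6.6,-20.7,0]},{"d": [7.6,-23.8,0]},{"d": [8.2,-25.6,0]},{"d": [8.3,-26,0]},{"d": [8.3,-26,0]}]'
cat > st.py <<'E'
from h import *
from scipy.optimize import least_squares
s=read_state();t=s["ee_pos"];print(s["clock"],t,s["ee_rot"],s["ft_force"])
for n in("wrist","scene","side"):
  im=get_image(n)
  if n=="wrist": save(im,"wrist_st%d"%int(s["clock"]*10))
  P=cloud(im).reshape(-1,3)[im["depth"].ravel()>0];q=P[np.hypot(P[:,0]-.536,P[:,1]+.139)<.05]
  for lo,hi in((.004,.016),(.035,.045)):
    a=q[(q[:,2]>lo)&(q[:,2]<hi)]
    if len(a)>5: print(n,len(a),a.min(0).round(4),a.max(0).round(4),((a.min(0)+a.max(0))/2).round(4))
  # nozzle lower end
  a=P[(np.hypot(P[:,0]-t[0],P[:,1]-t[1])<.02)&(P[:,2]>t[2]-.06)&(P[:,2]<t[2]-.015)]
  if len(a)>5: print(n,"noz",len(a),a.min(0).round(4),a.max(0).round(4),"rel z",(np.sort(a[:,2])[:3]-t[2]).round(4))
E
python3 st.py
```

```text
clock: 13.3
ee_pos: [0.5335, -0.089, 0.1866]
ee_rot: [180.0, -0.0, -159.6]
ft_force: [-0.0, -0.3, -1.2]
gripper_width: 0.0231
gripper_force: 40.1
13.3 [ 0.53354581 -0.08902573  0.18659157] [ 1.79988312e+02 -6.98600186e-03 -1.59557276e+02] [-0.0129611  -0.31560948 -1.20240819]
wrist 3955 [ 0.4961 -0.1792  0.0042] [ 0.5759 -0.0997  0.016 ] [ 0.536  -0.1395  0.0101]
wrist 1141 [ 0.5152 -0.1601  0.0351] [ 0.5562 -0.1187  0.0425] [ 0.5357 -0.1394  0.0388]
wrist noz 351 [ 0.5228 -0.0995  0.1513] [ 0.5354 -0.08    0.1716] rel z [-0.0353 -0.0352 -0.035 ]
scene 192 [ 0.4918 -0.1809  0.0042] [ 0.5797 -0.1011  0.0158] [ 0.5358 -0.141   0.01  ]
scene 58 [ 0.5168 -0.1606  0.0357] [ 0.5591 -0.121   0.0432] [ 0.538  -0.1408  0.0394]
scene noz 31 [ 0.5337 -0.0982  0.1506] [ 0.5472 -0.079   0.1709] rel z [-0.036  -0.0356 -0.0355]
side 249 [ 0.49   -0.1723  0.0041] [ 0.5842 -0.0899  0.0159] [ 0.5371 -0.1311  0.01  ]
side 85 [ 0.5141 -0.1602  0.0353] [ 0.5534 -0.1156  0.0446] [ 0.5337 -0.1379  0.04  ]
side noz 35 [ 0.5211 -0.0873  0.1529] [ 0.5415 -0.0769  0.1715] rel z [-0.0337 -0.0319 -0.0317]
```

In the tool's units: 0.05 m is 5, -0.048 m is -4.8.

```bash
python3 -m inch '[{"d": [1.54,-4.8,0]},{"d": [1.54,-4.8,2]},{"d": [1.54,-4.8,5]},{"d": [1.54,-4.8,7.5]},{"d": [1.54,-4.8,9]},{"d": [1.54,-4.8,9.4]},{"d": [1.54,-4.8,9.4]},{"d": [1.54,-4.8,9.4]}]'; python3 st.py; ls pics
```

```text
clock: 14.45
ee_pos: [0.5367, -0.1395, 0.0937]
ee_rot: [-180.0, 0.1, -159.5]
ft_force: [0.4, -0.1, -1.0]
gripper_width: 0.023
gripper_force: 40.2
14.45 [ 0.536686   -0.13950257  0.09372695] [-1.79952677e+02  1.09369895e-01 -1.59536837e+02] [ 0.3629517  -0.09208861 -0.99848177]
wrist 6023 [ 0.4961 -0.1788  0.004 ] [ 0.5753 -0.0998  0.0159] [ 0.5357 -0.1393  0.01  ]
wrist 1642 [ 0.515 -0.16   0.035] [ 0.5541 -0.1189  0.0424] [ 0.5346 -0.1394  0.0387]
wrist noz 1675 [ 0.5169 -0.1595  0.0338] [ 0.5541 -0.1196  0.0787] rel z [-0.0599 -0.0596 -0.0595]
scene 201 [ 0.4979 -0.1826  0.004 ] [ 0.5854 -0.091   0.0159] [ 0.5417 -0.1368  0.01  ]
scene 48 [ 0.5214 -0.1612  0.0351] [ 0.5594 -0.1206  0.0442] [ 0.5404 -0.1409  0.0396]
scene noz 62 [ 0.5214 -0.1568  0.0337] [ 0.5549 -0.1206  0.0779] rel z [-0.06   -0.0582 -0.0581]
side 248 [ 0.4892 -0.1795  0.004 ] [ 0.5852 -0.0924  0.0158] [ 0.5372 -0.1359  0.0099]
side 78 [ 0.5144 -0.1587  0.035 ] [ 0.553  -0.1165  0.0448] [ 0.5337 -0.1376  0.0399]
side noz 90 [ 0.5183 -0.1556  0.0338] [ 0.553  -0.1203  0.0787] rel z [-0.0599 -0.059  -0.0589]
crop1.png
scene1.png
side1.png
side2.png
side3.png
wrist1.png
wrist_st133.png
wrist_st144.png
```

View pics/wrist_st144.png

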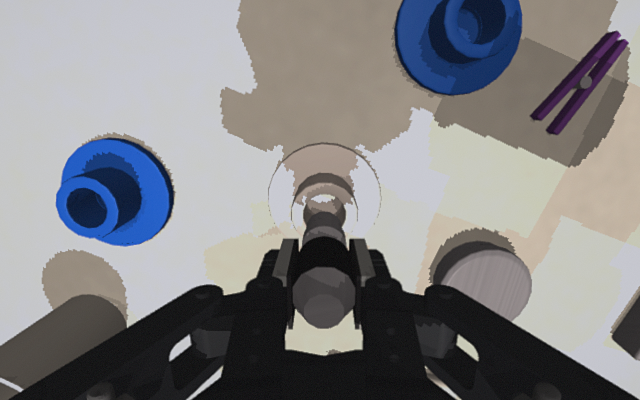

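The wrist picture shows the nozzle at (323,215) in line with the white cup at (324,185), and both blue stands are well aside. I'll lower it, checking the force.

In the tool's units: 0.017 m is 1.7, 0.014 m is 1.4.

```bash
python3 -m inch '[{"d": [0.09,0,0.5]},{"d": [0.09,0,1]},{"d": [0.09,0,1.4]},{"d": [0.09,0,1.7]},{"d": [0.09,0,1.7]}]' | grep -E 'pos|force';  python3 -m inch '[{"d": [0,0,0.2]},{"d": [0,0,0.4]},{"d": [0,0,0.4]}]'| grep -E 'pos|force'; python3 -m inch '[{"d": [0,0,0.2]},{"d": [0,0,0.4]},{"d": [0,0,0.4]}]'| grep -E 'pos|force'
```

```text
ee_pos: [0.5349, -0.1399, 0.0754]
ft_force: [-1.0, -0.3, -1.0]
gripper_force: 40.2
ee_pos: [0.535, -0.1399, 0.0716]
ft_force: [0.4, 0.2, -1.0]
gripper_force: 40.2
ee_pos: [0.5349, -0.1399, 0.0675]
ft_force: [-0.1, 0.2, -1.6]
gripper_force: 40.2
```

```bash
python3 -m inch '[{"d": [-0.04,-0.03,0.4]},{"d": [-0.04,-0.03,0.8]},{"d": [-0.04,-0.03,1.2]},{"d": [-0.04,-0.03,1.5]},{"d": [-0.04,-0.03,1.5]}]' | grep -E 'pos|force';  python3 -m inch '[{"d": [0,0,0.15]},{"d": [0,0,0.3]},{"d": [0,0,0.3]}]'| grep -E 'pos|force'; python3 -m inch '[{"d": [0,0,0.1]},{"d": [0,0,0.2]},{"d": [0,0,0.2]}]'| grep -E 'pos|force'
```

```text
ee_pos: [0.5354, -0.14, 0.0524]
ft_force: [-0.2, -0.2, -1.2]
gripper_force: 40.2
ee_pos: [0.5355, -0.14, 0.0496]
ft_force: [-0.4, 0.1, -1.2]
gripper_force: 40.2
ee_pos: [0.5355, -0.14, 0.0476]
ft_force: [0.1, 0.4, -0.8]
gripper_force: 40.2
```

```bash
python3 -m inch '[{"d": [0,0,0.08]},{"d": [0,0,0.15]},{"d": [0,0,0.15]}]'| grep -E 'pos|force'; python3 -m inch '[{"d": [0,0,0.05]},{"d": [0,0,0.1]},{"d": [0,0,0.1]}]'| grep -E 'pos|force'; python3 -m inch '[{"d": [0,0,0.05]},{"d": [0,0,0.1]},{"d": [0,0,0.1]}]'| grep -E 'pos|force'
```

```text
ee_pos: [0.5355, -0.14, 0.0461]
ft_force: [0.5, 0.6, -0.6]
gripper_force: 40.2
ee_pos: [0.5355, -0.14, 0.0452]
ft_force: [0.6, 0.2, -0.4]
gripper_force: 40.2
ee_pos: [0.5357, -0.14, 0.0447]
ft_force: [-1.7, 0.3, 3.1]
gripper_force: 40.6
```

Floor contact came at the height I predicted. I'll release and rise.

In the tool's units: -0.14 m is -14, -0.12 m is -12.

```bash
python3 -m inch '[{},{},{},{},{}]' 0.05; python3 -m inch '[{"d": [0,0,-1]},{"d": [0,0,-3]},{"d": [0,0,-6]},{"d": [0,0,-9]},{"d": [0,0,-12]},{"d": [0,0,-14]},{"d": [0,0,-14]},{"d": [0,0,-14]}]'
python3 - <<'E'
from h import *
for n in("wrist","scene","side"):
  im=get_image(n)
  if n=="wrist": save(im,"wrist_end")
  P=cloud(im).reshape(-1,3)[im["depth"].ravel()>0];q=P[np.hypot(P[:,0]-.536,P[:,1]+.139)<.03]
  for lo,hi in((.052,.076),(.080,.1)):
    a=q[(q[:,2]>lo)&(q[:,2]<hi)]
    if len(a)>5: print(n,len(a),((a.min(0)+a.max(0))/2).round(4),a.max(0).round(4))
  q=P[(np.hypot(P[:,0]-.5207,P[:,1]-.184)<.033)&(P[:,2]>.09)]
  if len(q): print("ring",n,np.median(q[:,2]),q[:,2].max())
E
```

```text
clock: 19.1
ee_pos: [0.5356, -0.1401, 0.0442]
ee_rot: [180.0, -0.0, -159.6]
ft_force: [0.5, -0.0, -0.3]
gripper_width: 0.0502
gripper_force: 0.0
clock: 20.1
ee_pos: [0.5349, -0.1399, 0.1835]
ee_rot: [180.0, -0.1, -159.6]
ft_force: [0.5, -0.8, -0.1]
gripper_width: 0.0497
gripper_force: 0.0
wrist 178 [ 0.5308 -0.1406  0.0641] [ 0.5377 -0.1296  0.076 ]
wrist 645 [ 0.5362 -0.1397  0.0852] [ 0.5473 -0.1288  0.0903]
scene 32 [ 0.5451 -0.1401  0.0641] [ 0.5524 -0.1304  0.0759]
scene 27 [ 0.5381 -0.1398  0.0855] [ 0.5469 -0.1295  0.0908]
ring scene 0.09726293841949055 0.10233441540146662
side 47 [ 0.5336 -0.134   0.064 ] [ 0.5447 -0.1272  0.075 ]
side 35 [ 0.5336 -0.1395  0.0867] [ 0.5443 -0.1275  0.0931]
ring side 0.09920423007955882 0.10409325205589293
```

View pics/wrist_end.png

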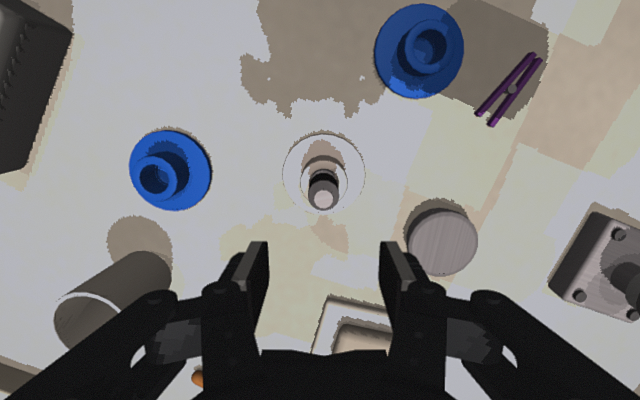

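The picture shows the nozzle upright in the white stand at (323,190). Its top is at about 0.088, as expected, and the gripper is clear of everything.

```bash
python3 -c "
from workcell import *
print(sign_off())"
```

```text
the job is handed in; nothing more can be done
None
```

The nozzle is off the outlet and standing upright in the white stand's well, the sleeve measured back up, the gripper is clear, and the job was handed in at about 20 s; no verdict was returned.

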